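# Start a dry leak test on a watch

## Task

A watch is waiting in the open chamber of the white leak tester: run the high-pressure test on it. First switch the tester on by pressing the white-dotted end of its black rocker fully down, then press the blue key until it stays down, then push the chamber lid fully shut, and last press the green start key all the way down and let it come up again. It is all fingertip work: do not press the yellow or red key, leave the watch lying in the chamber, and pick up or shift nothing else on the bench.

Things in the scene. Friction and masses are not known exactly. Their poses are not given: they have to be found in the camera images.
- tester: white leak tester fixed on the bench, 220 mm deep (x) by 340 wide (y). Origin: centre of underside; -x is its front, towards the robot, +y its left; turned a little about the vertical. Flat deck 60 mm up. Left half: test chamber, a cup 124 mm across, rim 100 mm up. Right half: four round keys, a screen, the rocker at the right rear. Keep the gripper's body right of the open lid (up to 240 mm high)
- mains (a joint): black mains rocker switch, a V-shaped cap 36 mm long (along the tester's x) and 22 mm wide. 0 rad = off (front half level, rear half with the white dot raised); 0.4 rad = on (rear half fully down and level, front half raised). It stays where it is left; about 3 to 5 N near the end moves it. Starts off
- mains_on (a point): point on the upper face of the rocker's rear half at the white dot, 14 mm from the pivot and 4 mm short of the rear end; it moves with the rocker. Off it is about 12 mm above the deck, on it is 7 mm above the deck (67 mm above the bench). Press here or slightly further to the rear (tester +x), never across the pivot
- mains_pivot (a point): the bottom of the V between the rocker's halves, fixed on the tester, 67 mm above the bench
- key_blue (a joint): blue high-pressure key, travel 0 (up) to 0.005 m (fully down). Latching: stays down where it is left, about 3 N moves it. Starts up
- key_blue_top (a point): centre of the top of the blue key, a round cap 22 mm across, 10 mm above the deck when up and 5 mm when down. Neighbouring keys are 54 mm and 60 mm away, centre to centre
- key_green (a joint): green start key, travel 0 (up) to 0.005 m (fully down). Sprung: about 5 N to press fully, comes up when let go
- key_green_top (a point): centre of the top of the green key, a round cap 22 mm across, 10 mm above the deck when up and 5 mm when down; in front of the blue key
- key_yellow (a joint): yellow low-pressure key, same size and travel as the blue one; not to be pressed
- key_yellow_top (a point): centre of the top of the yellow key, left of the blue key
- key_red (a joint): red stop key, same size and travel as the green one; not to be pressed
- key_red_top (a point): centre of the top of the red key, left of the green key
- lid (a joint): chamber lid: 0 = fully shut, grows as it opens; starts open 0.7 to 1.1 rad. An aluminium disc 126 mm across, 14 mm thick, dark window on top, black finger tab at its free front edge, hinged at the rear (tester +x) about an axis along the tester's y. The stiff hinge keeps it where it is left; pushing down with 1 to 5 N near the tab moves it
- lid_tab (a point): centre of the upper face of the lid's finger tab (34 mm wide, 22 mm along the lid), in one plane with the lid's top; 140 mm from the hinge axis along the lid and 14 mm above its underside. It moves with the lid; shut, it is 114 mm above the bench
- lid_hinge (a point): point on the lid's hinge axis, level with the chamber's rim (100 mm above the bench), fixed on the tester
- chamber (a point): centre of the top of the small black table inside the chamber, on which the watch lies, 73 mm above the bench
- watch: steel watch head with a dark dial, 40 mm across and 11 mm thick, lying loose on the table in the chamber; origin at the centre of its underside
- loupe: green watchmaker's eyeglass standing on the mat, 38 mm across, 34 mm tall; loose, to be left alone; origin at the centre of its underside
- tray: round grey movement tray with four compartments and loose gear parts, 90 mm across, 14 mm tall; loose, to be left alone; origin at the centre of its underside
- oilstand: aluminium bar 40 x 165 x 10 mm with four capped metal oil pots on it, 31 mm tall overall; loose, to be left alone; origin at the centre of its underside
- screwdriver: orange-handled screwdriver lying on the mat, 130 mm long; loose, to be left alone; origin on its underside, at mid-length
- dustbell: clear glass dust cover with a knob, 72 mm across, 64 mm tall; loose, to be left alone; origin at the centre of its underside
- cushion: cream-coloured round casing cushion, 68 mm across, 26 mm tall; loose, to be left alone; origin at the centre of its underside
- strapwatch: gold-coloured watch with a black strap laid out straight, about 220 x 37 x 10 mm; loose, to be left alone; origin under the centre of its case

How it is judged:
By the outcome, as a careful person would: the job done as asked, in the order asked, and still so for the second after the job is handed in, with the robot touching nothing.
It also fails if it takes over 48 s, if anything falls off the work surface, if the arm or the gripper's body presses on something with over 40 N, if the wrist force passes 120 N, or if a joint passes its speed limit or range.

## Robot

A 6-joint arm with a two-finger parallel gripper is mounted at the origin on the work surface. World frame = base frame: x ahead of the robot, y to its left, z up, the work surface at z = 0. Lengths are in m, angles in degrees, forces in N, time in s.
With the tool pointing down it reaches from about 0.3 to 0.75 m from the base axis. Payload 8.5 kg.
Tool frame: the origin (TCP) lies between the finger pads; the fingertips stand 8 mm ahead of it and the grasp point (between the pads) lies 11 mm behind it (arm.tips_ahead is the distance from the TCP to the fingertips, in m); z points along the fingers, y is the line along which they close (so a half turn about z gives the same grasp; the last joint's range is limited). The gripper opens to 88 mm and grips with 3 to 60 N. Pads are 18 mm wide; open, the fingers measure 123 mm over their backs; the gripper's body (75 mm by 187 mm) begins 45 mm behind the grasp point.
Start: joints at [54.471, 21.807, 74.336, -0, 83.858, -12.336], TCP at [0.217, 0.506, 0.247] pointing down, gripper open.
Joint ranges: [-178.18, 178.18], [-50.72, 133.34], [12.68, 142.11], [-81.47, 261.47], [9.98, 163.14], [-165.26, 165.26]. Speed limits (degrees/s): [136.94, 136.94, 180, 180, 180, 180].

## Interface

Orientations are given as a 3x3 rotation matrix whose columns are the frame's x, y, z axes.
In Python, from workcell import arm gives the robot as it stands.
- The arm moves only by the tool send_rows, never from a script. Its argument "deltas" is a list of rows, each a list of 3 entries, a list of its own where there are three numbers: the turn, a rotation vector about the world's x, y, z in rad, then the shift along the world's x, y, z in cm, then the closure in counts, from 0 (fully open) to 255 (shut). A call has 1 to 12 rows; each row is the pose to reach, as a shift and turn from the pose commanded when the call began; what a row does not reach only later rows make up. A row lasts 1/12 s, in which the tool goes at most 41.7 mm and 7.16 degrees, less where a joint would pass 70% of its speed; a pose out of reach is approached as far as the arm can. A call with a gripper value outside its range is refused whole. The fingers move at their own pace and stop on an object; "newtons" is the grip in N (left out, the last holds). Time passes only in rows, so rows that repeat a pose let the fingers close. It gives the time, the measured TCP pose, the force, the opening and the grip force at its end, in the units of the state.
- arm.state(): the state, without advancing time (a new reading comes with each control period).
- arm.capture(name): name is "scene" or "side" or "wrist"; returns a dict with "image" (480x640x3 uint8, red, green, blue), "K" (3x3 intrinsics, pixels), "distortion" ([k1, k2, p1, p2, k3] as OpenCV has them; the pictures are not rectified), "pose" (4x4, takes a point from camera to world coordinates). Camera axes: x right, y down, z forward; pixel columns grow to the right and rows downward; lengths in m; the calibration is good to about 2 mm. A picture is of the moment at which its call begins. There is no depth.
- arm.job_done(): hands the job in; it is judged then, once.
The state is a dict: "t": time; "joint_positions": joint angles; "joint_velocities": joint speeds; "joint_efforts": joint torques, N m; "position": TCP position; "orientation": TCP orientation; "contact_force": force on the tool from outside, world axes, zero at the start; "torque": the same for the moment, N m; "gripper_width": opening from 0.0 (shut) to 1.0 (fully open); "finger_force": force on a finger pad.
Only numpy, scipy, OpenCV 4.12 (cv2) and the standard library are available. Lean on these libraries where they do the work, as an engineer would, in place of code of your own. Each camera call takes 0.05 s, during which the arm holds its last target. There are 200 camera calls.

## Working session

There is one attempt and no reset: what is moved stays moved. The work goes in short steps, Python scripts to look and compute and a tool call to move; the robot and the scene stay as the last step left them, time stands still between calls to the robot, and variables do not carry over. Pictures are saved under pics/ and viewed, at most 10 in all, crops included, and the job is handed in when it is done.

Besides the shell and the picture viewer there is one more tool, called after "Emit:" in YAML: its name, and indented under it one key for each argument. send_rows: Moves the arm, as the interface text tells. Its arguments: {"type":"object","properties":{"deltas":{"type":"array","items":{"type":"array"}},"newtons":{"type":"number"}},"required":["deltas"]}

```bash
mkdir -p pics; ls; python3 - <<'E'
from workcell import arm
import cv2,pickle
s=arm.state();print(s['t'],s['position'],s['orientation'],s['gripper_width'],arm.tips_ahead)
d={n:arm.capture(n) for n in('scene','side')}
pickle.dump(d,open('cap0.pkl','wb'))
for n in d: cv2.imwrite(f'pics/{n}0.png',d[n]['image'][:,:,::-1]);print(n,d[n]['K'].tolist(),d[n]['distortion'],d[n]['pose'].round(3).tolist())
E
```

```text
pics
0.0 [0.2164561  0.50533521 0.24615178] [[-9.19181491e-01  3.93833408e-01 -7.95750599e-04]
 [ 3.93834108e-01  9.19180840e-01 -1.13068263e-03]
 [ 2.86138108e-04 -1.35269628e-03 -9.99999044e-01]] 0.9993174307295083 0.008
scene [[454.19025230029723, 0.0, 311.93479689890756], [0.0, 454.19025230029723, 237.53209235471886], [0.0, 0.0, 1.0]] [-0.04113146  0.          0.          0.          0.        ] [[-0.596, 0.455, -0.662, 1.287], [0.803, 0.327, -0.499, 0.572], [-0.01, -0.828, -0.56, 0.706], [0.0, 0.0, 0.0, 1.0]]
side [[439.78083779971075, 0.0, 322.7445767606712], [0.0, 439.78083779971075, 239.75192174084236], [0.0, 0.0, 1.0]] [-0.02198924  0.          0.          0.          0.        ] [[0.956, -0.212, 0.201, 0.371], [-0.292, -0.659, 0.694, -0.688], [-0.014, -0.722, -0.692, 0.816], [0.0, 0.0, 0.0, 1.0]]
```

View pics/scene0.png

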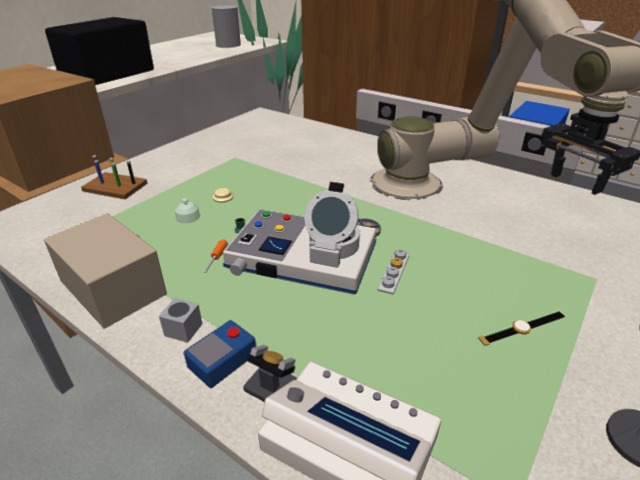

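View pics/side0.png

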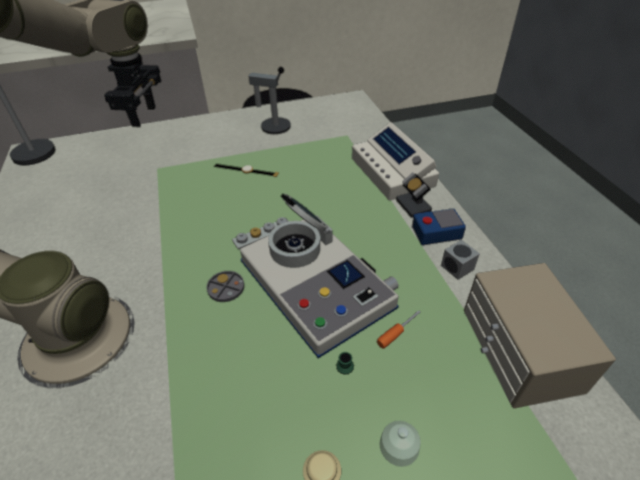

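The scene view shows the keys at green (267,213), red (287,217), blue (258,224) and yellow (280,228). It also shows the rocker at (247,239) and the lid tab at (336,187). In the side view they are red (304,303), yellow (325,292), blue (341,310), green (320,322), rocker (366,296) and tab (287,198).

```bash
cat > h.py <<'E'
import numpy as np,cv2
def ray(c,uv):
    p=cv2.undistortPoints(np.array([[uv]],float),c['K'],c['distortion'])[0,0]
    R=c['pose'][:3,:3];d=R@[p[0],p[1],1];return c['pose'][:3,3],d/np.linalg.norm(d)
def plane(c,uv,z):
    o,d=ray(c,uv);return o+d*(z-o[2])/d[2]
def tri(c1,u1,c2,u2):
    (a,d),(b,e)=ray(c1,u1),ray(c2,u2)
    s,t=np.linalg.lstsq(np.c_[d,-e],b-a,rcond=None)[0]
    p,q=a+s*d,b+t*e;return (p+q)/2,np.linalg.norm(p-q)
def blob(c,col,guess,r=14):
    h=cv2.cvtColor(c['image'],cv2.COLOR_RGB2HSV).astype(int)
    lo,hi={'blue':(105,125),'green':(50,85),'yellow':(18,32),'red':(170,188)}[col]
    H=h[...,0]; H=np.where((H<8)&(lo==170),H+180,H)
    m=((H>=lo)&(H<=hi)&(h[...,1]>130)&(h[...,2]>70)).astype(np.uint8)
    k=np.zeros_like(m);cv2.circle(k,guess,r,1,-1)
    n,l,st,ce=cv2.connectedComponentsWithStats(m*k)
    if n<2:return None
    i=1+np.argmax(st[1:,4]);return ce[i],st[i,4]
E
python3 - <<'E'
import pickle;from h import *
d=pickle.load(open('cap0.pkl','rb'));S,D=d['scene'],d['side']
for n,a,b in [('green',(267,213),(320,322)),('red',(287,217),(304,303)),('blue',(258,224),(341,310)),('yellow',(280,228),(325,292))]:
    A,B=blob(S,n,a,9),blob(D,n,b,9);print(n,A,B)
    if A and B:
        p,e=tri(S,A[0],D,B[0]);print(p.round(4),round(e,4),plane(S,A[0],.069).round(4),plane(D,B[0],.069).round(4))
p,e=tri(S,(336,187),D,(287,198));print('tab',p.round(3),e)
im=np.hstack([cv2.resize(c['image'][y:y+120,x:x+100],None,fx=4,fy=4,interpolation=cv2.INTER_CUBIC) for c,x,y in((S,215,190),(D,290,250))])
cv2.imwrite('pics/z.png',im[:,:,::-1])
E
```

```text
green (array([266. , 213.5]), np.int32(24)) (array([319.71153846, 321.71153846]), np.int32(52))
[ 0.5115 -0.1688  0.0669] 0.0001 [ 0.514  -0.1664  0.069 ] [ 0.5111 -0.1702  0.069 ]
red (array([286.3125, 216.875 ]), np.int32(32)) (array([303.65      , 302.61666667]), np.int32(60))
[ 0.4931 -0.1117  0.0675] 0.0008 [ 0.4954 -0.1102  0.069 ] [ 0.4926 -0.1125  0.069 ]
blue (array([257.89189189, 223.62162162]), np.int32(37)) (array([340.77419355, 309.17741935]), np.int32(62))
[ 0.5632 -0.1516  0.0671] 0.0 [ 0.5653 -0.1495  0.069 ] [ 0.5627 -0.153   0.069 ]
yellow (array([278.84210526, 227.42105263]), np.int32(38)) (array([324.1754386 , 291.43859649]), np.int32(57))
[ 0.5443 -0.0949  0.0668] 0.0008 [ 0.5472 -0.0927  0.069 ] [ 0.5435 -0.0963  0.069 ]
tab [0.51  0.059 0.218] 0.0037845340058498948
```

View pics/z.png

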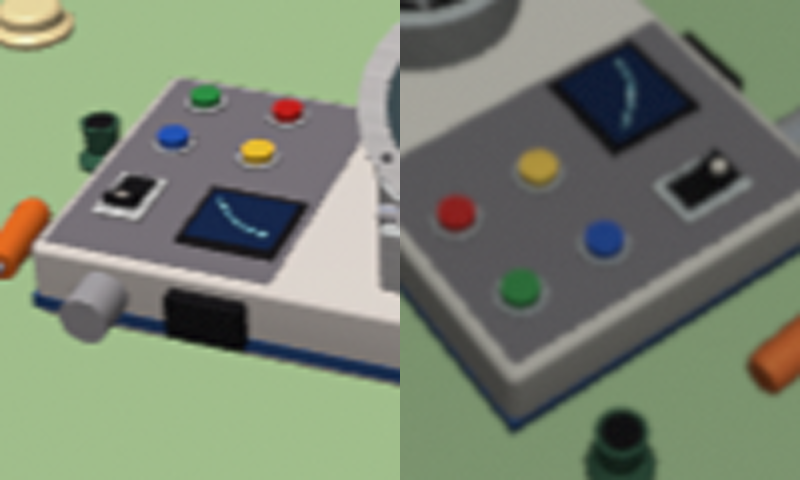

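The green-blue distance comes out at 54.5 mm and green-red at 60 mm, both matching the given sizes, and the yaw is about 18°. The rocker's white dot is at about (246,238) in the scene view and (369,291) in the side view. Next I go above the right half with the fingers closed.

Emit:
send_rows:
  deltas:
    - [[0,0,0.12],[0,0,4],255]
    - [[0,0,0.24],[0,0,8],255]
    - [[0,0,0.36],[3,-4,8.5],255]
    - [[0,0,0.72],[37,-64.5,8.5],255]
    - [[0,0,0.72],[37,-64.5,8.5],255]
    - [[0,0,0.72],[37,-64.5,8.5],255]
    - [[0,0,0.72],[37,-64.5,8.5],255]
    - [[0,0,0.72],[37,-64.5,8.5],255]
    - [[0,0,0.72],[37,-64.5,8.5],255]
    - [[0,0,0.72],[37,-64.5,8.5],255]
    - [[0,0,0.72],[37,-64.5,8.5],255]
    - [[0,0,0.72],[37,-64.5,8.5],255]
  newtons: 20

```text
t: 1.1
position: [0.418, 0.1586, 0.3312]
orientation: [[-0.951, -0.31, -0.0], [-0.31, 0.951, 0.0], [0.0, 0.0, -1.0]]
contact_force: [0.1, 1.6, -0.4]
gripper_width: 0.119
finger_force: 0.0
```

Emit:
send_rows:
  deltas:
    - [[0,0,0],[16,-28,0],255]
    - [[0,0,0],[16,-28,0],255]
    - [[0,0,0],[16,-28,0],255]
    - [[0,0,0],[16,-28,0],255]
    - [[0,0,0],[16,-28,0],255]
    - [[0,0,0],[16,-28,0],255]
    - [[0,0,0],[16,-28,0],255]
    - [[0,0,0],[16,-28,0],255]
    - [[0,0,0],[16,-28,-4],255]
    - [[0,0,0],[16,-28,-8],255]
    - [[0,0,0],[16,-28,-8],255]
    - [[0,0,0],[16,-28,-8],255]

```text
t: 2.1
position: [0.5771, -0.1192, 0.2505]
orientation: [[-0.951, -0.31, -0.004], [-0.31, 0.951, 0.002], [0.003, 0.003, -1.0]]
contact_force: [0.4, -0.1, 1.1]
gripper_width: 0.008
finger_force: 0.0
```

```bash
python3 - <<'E'
from workcell import arm
import cv2,pickle
from h import *
s=arm.state();print(s['t'],s['position'],s['contact_force'],s['gripper_width'],s['joint_positions'])
d={n:arm.capture(n) for n in('wrist',)}
pickle.dump(d,open('cap1.pkl','wb'))
W=d['wrist'];print(W['pose'].round(3))
R,t=W['pose'][:3,:3],W['pose'][:3,3]
for n,p in dict(blue=(.563,-.152,.07),green=(.512,-.169,.07),yellow=(.544,-.095,.07),dot=(.63,-.13,.07)).items():
    print(n,cv2.projectPoints(np.array([p]),cv2.Rodrigues(R.T)[0],-R.T@t,W['K'],W['distortion'])[0].round(0).ravel())
cv2.imwrite('pics/w1.png',W['image'][:,:,::-1])
E
```

```text
2.1 [ 0.5771386  -0.11922673  0.25051266] [ 0.36292155 -0.09898306  1.1172462 ] 0.008047566007721869 [-2.31723085e+01  2.57734805e+01  6.72209395e+01 -1.30563474e-03
  8.72388322e+01 -1.31229648e+02]
[[-0.309  0.917  0.253  0.512]
 [ 0.951  0.297  0.085 -0.141]
 [ 0.003  0.267 -0.964  0.388]
 [ 0.     0.     0.     1.   ]]
blue [292. 188.]
green [290. 124.]
yellow [360. 188.]
dot [294. 264.]
```

View pics/w1.png

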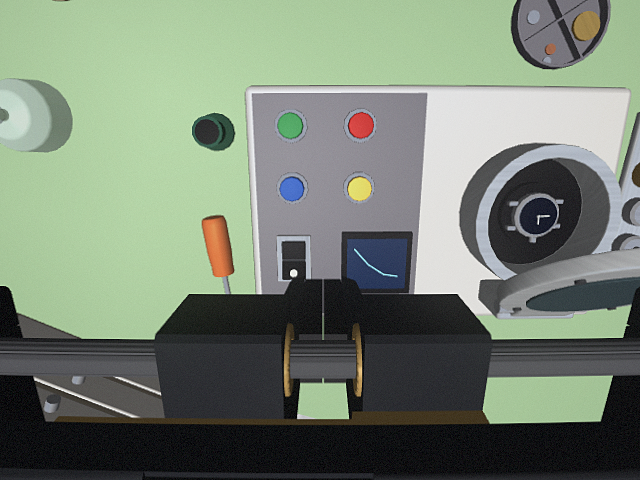

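The wrist view agrees with the predicted pixels: blue (292,188), green (290,124), the rocker dot (293,273), and the watch (540,213). I now compute the targets from it.

```bash
python3 - <<'E'
import pickle;from h import *
W=pickle.load(open('cap1.pkl','rb'))['wrist'];d=pickle.load(open('cap0.pkl','rb'));S,D=d['scene'],d['side']
P={}
for n,g in dict(blue=(292,188),green=(290,124),yellow=(360,188),red=(360,124)).items():
    b=blob(W,n,g,22);P[n]=plane(W,b[0],.07);print(n,b,P[n].round(4))
u=(P['blue']-P['green'])[:2]+(P['yellow']-P['red'])[:2];print('yaw',np.degrees(np.arctan2(u[1],u[0])));u/=np.linalg.norm(u)
g=cv2.cvtColor(W['image'],cv2.COLOR_RGB2GRAY)
sub=g[245:280,280:308];n,l,st,ce=cv2.connectedComponentsWithStats((sub>170).astype(np.uint8));print(st[:,4],ce+[280,245])
dot=plane(W,(293,273),.0715);print('dot w',dot.round(4))
p,e=tri(S,(245.8,238.3),D,(369.3,291.3));print('dot SD',p.round(4),e)
w=plane(W,(540,214),.084);v=np.array([-u[1],u[0]])
for n,q in dict(dot=dot,watch=w,tab=np.array([.51,.059])).items(): print(n,q.round(4),'rel blue in tester',(u@(q[:2]-P['blue'][:2])).round(4),(v@(q[:2]-P['blue'][:2])).round(4))
# tab crops
im=np.hstack([cv2.resize(c['image'][y:y+100,x:x+80],None,fx=5,fy=5,interpolation=cv2.INTER_CUBIC) for c,x,y in((S,300,175),(D,265,180))])
cv2.imwrite('pics/t.png',im[:,:,::-1])
E
```

```text
blue (array([291.45045045, 188.56981982]), np.int32(444)) [ 0.5633 -0.1522  0.07  ]
green (array([290.1557377 , 122.69672131]), np.int32(122)) [ 0.5106 -0.1693  0.07  ]
yellow (array([360.35483871, 188.44086022]), np.int32(372)) [ 0.5446 -0.0947  0.07  ]
red (array([360.67391304, 125.03754941]), np.int32(506)) [ 0.494  -0.1123  0.07  ]
yaw 18.536534180875474
[807  62  66  45] [[293.46096654 261.34572491]
 [280.43548387 263.74193548]
 [306.5        261.        ]
 [293.13333333 272.8       ]]
dot w [ 0.6381 -0.1282  0.0715]
dot SD [ 0.6365 -0.1264  0.0705] 0.0015316560710611318
dot [ 0.6381 -0.1282  0.0715] rel blue in tester 0.0786 -0.001
watch [0.5155 0.0588 0.084 ] rel blue in tester 0.0218 0.2153
tab [0.51  0.059] rel blue in tester 0.0166 0.2172
```

View pics/t.png

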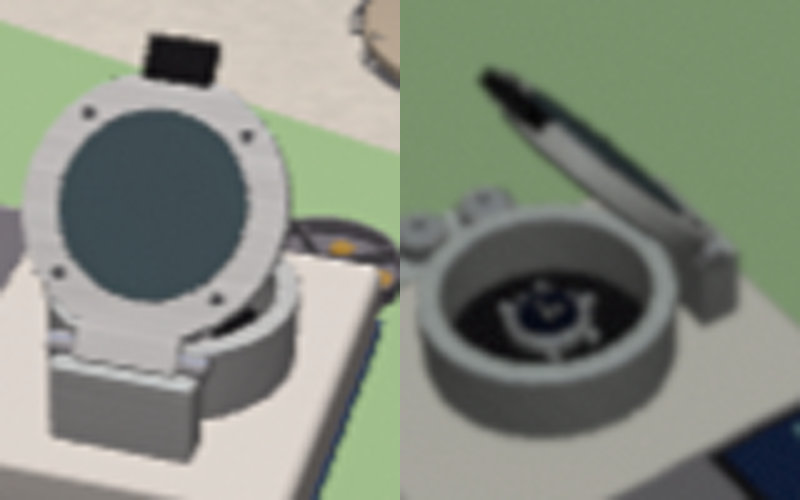

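Emit:
send_rows:
  deltas:
    - [[0,0,0],[4,0,0],255]
    - [[0,0,0],[5,0,-4],255]
    - [[0,0,0],[5,0,-8],255]
    - [[0,0,0],[5,0,-12],255]
    - [[0,0,0],[5,0,-12],255]
    - [[0,0,0],[5,0,-12],255]
    - [[0,0,0],[5,0,-12],255]
    - [[0,0,0],[5,0,-12],255]

```text
t: 2.82
position: [0.6292, -0.1199, 0.1354]
orientation: [[-0.951, -0.31, 0.006], [-0.31, 0.951, -0.002], [-0.005, -0.004, -1.0]]
contact_force: [-0.6, -0.7, -0.1]
gripper_width: 0.001
finger_force: 0.0
```

Emit:
send_rows:
  deltas:
    - [[0,0,0],[1.1,-0.7,0],255]
    - [[0,0,0],[1.1,-0.7,-1.5],255]
    - [[0,0,0],[1.1,-0.7,-3],255]
    - [[0,0,0],[1.1,-0.7,-4.2],255]
    - [[0,0,0],[1.1,-0.7,-4.2],255]
    - [[0,0,0],[1.1,-0.7,-4.2],255]

```text
t: 3.32
position: [0.6393, -0.1267, 0.0912]
orientation: [[-0.951, -0.31, 0.002], [-0.31, 0.951, -0.001], [-0.002, -0.002, -1.0]]
contact_force: [-0.1, 0.4, -0.1]
gripper_width: 0.006
finger_force: 0.0
```

Emit:
send_rows:
  deltas:
    - [[0,0,0],[0,0,-0.4],255]
    - [[0,0,0],[0,0,-0.8],255]
    - [[0,0,0],[0,0,-1.2],255]
    - [[0,0,0],[0,0,-1.6],255]
    - [[0,0,0],[0,0,-1.6],255]
    - [[0,0,0],[0,0,-1.6],255]

```text
t: 3.82
position: [0.6398, -0.1265, 0.0753]
orientation: [[-0.951, -0.31, 0.004], [-0.31, 0.951, -0.001], [-0.004, -0.002, -1.0]]
contact_force: [0.7, 1.8, 12.3]
gripper_width: 0.007
finger_force: 6.2
```

Emit:
send_rows:
  deltas:
    - [[0,0,0],[0,0,-0.1],255]
    - [[0,0,0],[0,0,-0.1],255]
    - [[0,0,0],[0,0,-0.1],255]

```text
t: 4.07
position: [0.6398, -0.1265, 0.0753]
orientation: [[-0.951, -0.31, 0.005], [-0.31, 0.951, -0.002], [-0.004, -0.003, -1.0]]
contact_force: [-2.2, 2.7, 19.6]
gripper_width: 0.004
finger_force: 9.2
```

Emit:
send_rows:
  deltas:
    - [[0,0,0],[0,0,0.8],255]
    - [[0,0,0],[0,0,2],255]
    - [[0,0,0],[0,0,3.2],255]
    - [[0,0,0],[-2.4,-1,3.2],255]
    - [[0,0,0],[-5,-1.8,3.2],255]
    - [[0,0,0],[-7.7,-2.6,3.2],255]
    - [[0,0,0],[-7.7,-2.6,3.2],255]
    - [[0,0,0],[-7.7,-2.6,3.2],255]
    - [[0,0,0],[-7.7,-2.6,3.2],255]

```text
t: 4.82
position: [0.5621, -0.1525, 0.1044]
orientation: [[-0.951, -0.31, 0.0], [-0.31, 0.951, -0.0], [-0.0, -0.0, -1.0]]
contact_force: [-0.1, 0.6, -0.3]
gripper_width: 0.009
finger_force: 0.0
```

```bash
python3 - <<'E'
from workcell import arm
import cv2,pickle
from h import *
D=arm.capture('side');S=arm.capture('scene');W=arm.capture('wrist')
im=np.hstack([cv2.resize(c['image'][y:y+100,x:x+80],None,fx=5,fy=5,interpolation=cv2.INTER_CUBIC) for c,x,y in((S,220,190),(D,320,250))])
cv2.imwrite('pics/r.png',im[:,:,::-1])
E
```

```text
(no output)
```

View pics/r.png

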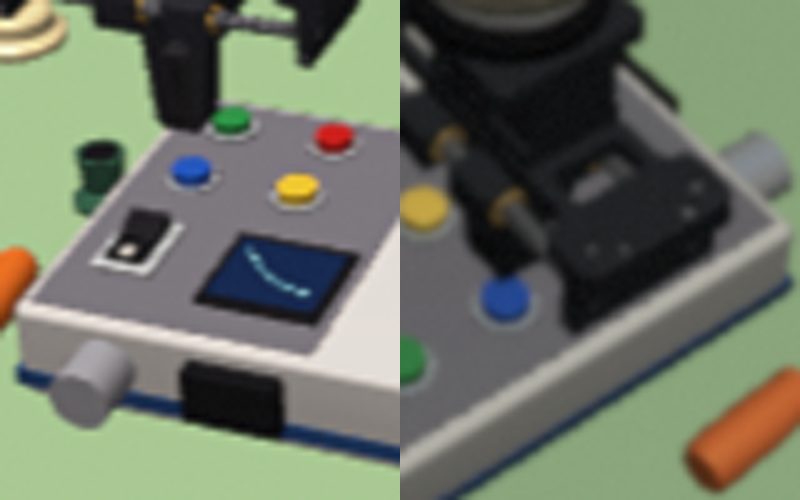

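The rocker is on: its front half is raised and the dotted rear half is level, in the scene crop at (130,245). Next is the blue key.

Emit:
send_rows:
  deltas:
    - [[0,0,0],[0.1,0,-1],255]
    - [[0,0,0],[0.1,0,-2],255]
    - [[0,0,0],[0.1,0,-2.5],255]
    - [[0,0,0],[0.1,0,-3],255]
    - [[0,0,0],[0.1,0,-3.2],255]
    - [[0,0,0],[0.1,0,-3.3],255]
    - [[0,0,0],[0.1,0,-3.3],255]
    - [[0,0,0],[0.1,0,-3.3],255]

```text
t: 5.63
position: [0.5624, -0.152, 0.0733]
orientation: [[-0.951, -0.31, 0.0], [-0.31, 0.951, -0.0], [-0.0, -0.0, -1.0]]
contact_force: [-8.6, 4.4, 22.8]
gripper_width: 0.003
finger_force: 11.3
```

The blue key reached its stop with the tip at 65.3 mm. Next I retreat up and move over behind the lid tab.

Emit:
send_rows:
  deltas:
    - [[0,0,0],[0,0,2],255]
    - [[0,0,0],[0,0,6],255]
    - [[0,0,0],[0,0,10],255]
    - [[0,0,0],[0,0,14],255]
    - [[0,0,0],[0,0,18],255]
    - [[0,0,0],[0,0,21.8],255]
    - [[0,0,0],[-0.5,4,21.8],255]
    - [[0,0,0],[-1,8,21.8],255]
    - [[0,0,0],[-1.6,12,21.8],255]
    - [[0,0,0],[-2.2,16,21.8],255]
    - [[0,0,0],[-2.8,20,21.8],255]
    - [[0,0,0],[-3.1,21.7,21.8],255]

```text
t: 6.63
position: [0.5305, 0.0685, 0.2891]
orientation: [[-0.95, -0.313, -0.0], [-0.313, 0.95, 0.001], [0.0, 0.001, -1.0]]
contact_force: [1.4, 0.5, 0.0]
gripper_width: 0.005
finger_force: 0.0
```

Emit:
send_rows:
  deltas:
    - [[0,0,0],[0,0,0],255]
    - [[0,0,0],[0,0,-1.5],255]
    - [[0,0,0],[0,0,-3],255]
    - [[0,0,0],[0,0,-4.5],255]
    - [[0,0,0],[0,0,-4.5],255]
    - [[0,0,0],[0,0,-4.5],255]

```text
t: 7.13
position: [0.5318, 0.0637, 0.2438]
orientation: [[-0.951, -0.309, -0.001], [-0.309, 0.951, -0.0], [0.001, 0.0, -1.0]]
contact_force: [0.3, -0.5, 0.3]
gripper_width: 0.006
finger_force: 0.0
```

```bash
python3 - <<'E'
from workcell import arm
from h import *
D=arm.capture('side');S=arm.capture('scene')
im=np.hstack([cv2.resize(c['image'][y:y+120,x:x+80],None,fx=5,fy=5,interpolation=cv2.INTER_CUBIC) for c,x,y in((S,295,160),(D,265,180))])
cv2.imwrite('pics/l.png',im[:,:,::-1])
for n,g in dict(blue=(341,310),green=(320,322)).items(): print(blob(D,n,g,9))
E
```

```text
(array([340.5       , 310.20833333]), np.int32(48))
(array([319.71153846, 321.71153846]), np.int32(52))
```

View pics/l.png

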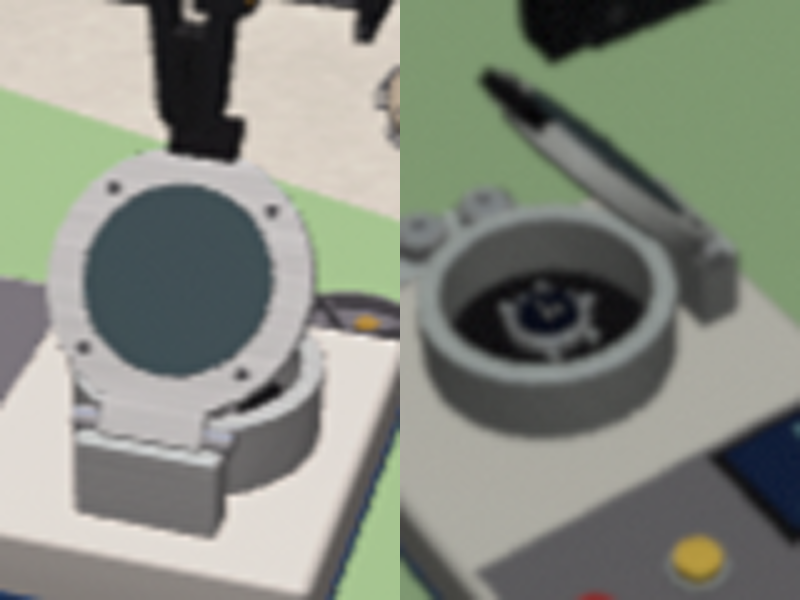

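The lid is untouched and the tip stands above and behind the tab, as planned; blue reads lowered. I push along the arc.

Emit:
send_rows:
  deltas:
    - [[0,0,0],[-0.7,-0.15,-0.9],255]
    - [[0,0,0],[-1.3,-0.3,-1.8],255]
    - [[0,0,0],[-2.0,-0.5,-2.3],255]
    - [[0,0,0],[-2.7,-0.8,-2.9],255]
    - [[0,0,0],[-3.4,-1.0,-3.5],255]
    - [[0,0,0],[-4.0,-1.2,-4.2],255]
    - [[0,0,0],[-4.6,-1.4,-4.9],255]
    - [[0,0,0],[-5.1,-1.6,-5.7],255]
    - [[0,0,0],[-5.1,-1.6,-5.7],255]

```text
t: 7.98
position: [0.4802, 0.0482, 0.1872]
orientation: [[-0.951, -0.31, -0.0], [-0.31, 0.951, -0.0], [0.0, 0.0, -1.0]]
contact_force: [0.3, -0.1, -0.0]
gripper_width: 0.007
finger_force: 0.0
```

```bash
python3 - <<'E'
from workcell import arm
from h import *
D=arm.capture('side');S=arm.capture('scene')
im=np.hstack([cv2.resize(c['image'][y:y+120,x:x+80],None,fx=5,fy=5,interpolation=cv2.INTER_CUBIC) for c,x,y in((S,295,160),(D,265,180))])
cv2.imwrite('pics/l2.png',im[:,:,::-1])
E
```

```text
(no output)
```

View pics/l2.png

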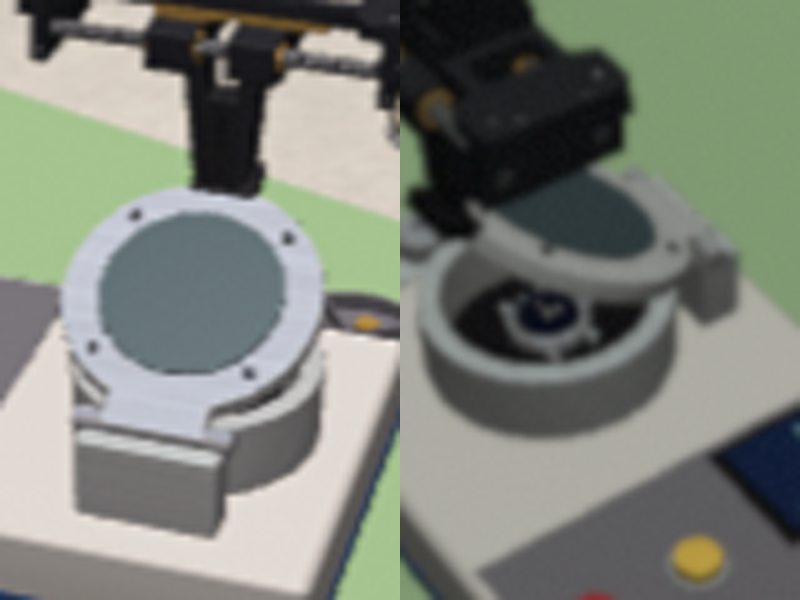

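The lid follows the tip and is now about half shut. I continue along the arc.

Emit:
send_rows:
  deltas:
    - [[0,0,0],[-0.4,-0.1,-0.8],255]
    - [[0,0,0],[-0.8,-0.3,-1.6],255]
    - [[0,0,0],[-1.2,-0.4,-2.4],255]
    - [[0,0,0],[-1.5,-0.5,-3.4],255]
    - [[0,0,0],[-1.8,-0.6,-4.4],255]
    - [[0,0,0],[-2.0,-0.7,-5.2],255]
    - [[0,0,0],[-2.1,-0.7,-6.0],255]
    - [[0,0,0],[-2.1,-0.7,-6.5],255]
    - [[0,0,0],[-2.1,-0.7,-6.7],255]
    - [[0,0,0],[-2.1,-0.7,-6.7],255]

```text
t: 8.92
position: [0.4598, 0.0415, 0.1222]
orientation: [[-0.951, -0.31, 0.001], [-0.31, 0.951, -0.001], [-0.001, -0.001, -1.0]]
contact_force: [-8.5, -1.1, 24.6]
gripper_width: 0.005
finger_force: 12.0
```

The lid is shut: it stops with the tip at 114 mm under 25 N. Next is the green key.

Emit:
send_rows:
  deltas:
    - [[0,0,0],[0,0,2],255]
    - [[0,0,0],[0,0,4],255]
    - [[0,0,0],[1,-4,4],255]
    - [[0,0,0],[2,-8,4],255]
    - [[0,0,0],[3,-12,4],255]
    - [[0,0,0],[4,-16,4],255]
    - [[0,0,0],[5,-20,4],255]
    - [[0,0,0],[5.2,-21,3],255]
    - [[0,0,0],[5.2,-21,0],255]
    - [[0,0,0],[5.2,-21,-1.6],255]
    - [[0,0,0],[5.2,-21,-1.6],255]
    - [[0,0,0],[5.2,-21,-1.6],255]

```text
t: 9.92
position: [0.5116, -0.168, 0.104]
orientation: [[-0.951, -0.31, -0.001], [-0.31, 0.951, 0.001], [0.001, 0.001, -1.0]]
contact_force: [0.0, 0.4, 0.7]
gripper_width: 0.009
finger_force: 0.0
```

```bash
python3 - <<'E'
from workcell import arm
from h import *
S=arm.capture('scene');D=arm.capture('side')
im=np.hstack([cv2.resize(c['image'][y:y+120,x:x+160],None,fx=2.5,fy=2.5,interpolation=cv2.INTER_CUBIC) for c,x,y in((S,225,175),(D,240,215))])
cv2.imwrite('pics/g.png',im[:,:,::-1])
E
```

```text
(no output)
```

View pics/g.png

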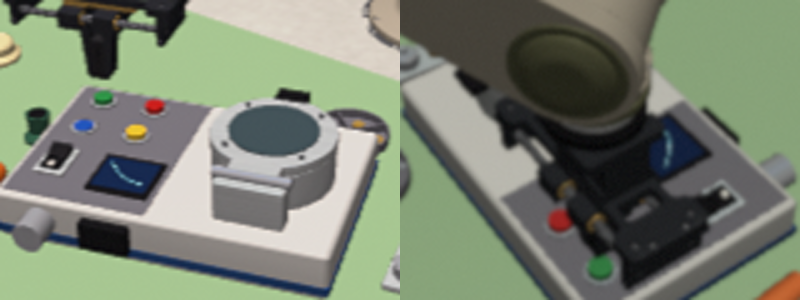

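The lid is shut, the rocker is on, blue is down, and yellow and red are up. I press green and release it.

Emit:
send_rows:
  deltas:
    - [[0,0,0],[0,-0.1,-1],255]
    - [[0,0,0],[0,-0.1,-2],255]
    - [[0,0,0],[0,-0.1,-2.6],255]
    - [[0,0,0],[0,-0.1,-3],255]
    - [[0,0,0],[0,-0.1,-3.3],255]
    - [[0,0,0],[0,-0.1,-3.3],255]
    - [[0,0,0],[0,-0.1,-3.3],255]
    - [[0,0,0],[0,-0.1,-3.3],255]

```text
t: 10.68
position: [0.5115, -0.1692, 0.073]
orientation: [[-0.951, -0.31, 0.001], [-0.31, 0.951, -0.001], [-0.0, -0.001, -1.0]]
contact_force: [-5.9, 4.8, 21.5]
gripper_width: 0.003
finger_force: 10.6
```

Green is fully down, with the tip at 65 mm and 21 N. I let it up and retreat high.

Emit:
send_rows:
  deltas:
    - [[0,0,0],[0,0,1],255]
    - [[0,0,0],[0,0,3],255]
    - [[0,0,0],[0,0,7],255]
    - [[0,0,0],[0,0,11],255]
    - [[0,0,0],[0,0,15],255]
    - [[0,0,0],[-3,0,18],255]
    - [[0,0,0],[-6,0,18],255]
    - [[0,0,0],[-6,0,18],255]
    - [[0,0,0],[-6,0,18],255]

```text
t: 11.43
position: [0.451, -0.1694, 0.2517]
orientation: [[-0.951, -0.309, 0.001], [-0.309, 0.951, -0.0], [-0.001, -0.001, -1.0]]
contact_force: [-0.3, -0.6, 0.1]
gripper_width: 0.007
finger_force: 0.0
```

```bash
python3 - <<'E'
from workcell import arm
from h import *
S=arm.capture('scene')
for n,a in [('green',(267,213)),('red',(287,217)),('blue',(258,224)),('yellow',(280,228))]: print(n,blob(S,n,a,9))
print(arm.state()['contact_force'],arm.job_done())
E
```

```text
green (array([266. , 213.5]), np.int32(24))
red (array([286.3125, 216.875 ]), np.int32(32))
blue (array([257.88, 224.56]), np.int32(25))
yellow (array([278.84210526, 227.42105263]), np.int32(38))
the job is handed in; nothing more can be done
[-0.50234887 -0.64406886 -0.15506295] None
```

The high-pressure test is started and the job is handed in at about 11.5 s: in order, the rocker was switched on, the blue key latched down, the lid pushed shut, and the green key pressed fully and released; the last camera check showed green back up, blue still down, and red and yellow unmoved.

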